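Hang the battery on its post

ROBOT

A 7-joint arm with a two-finger parallel gripper is mounted at the origin on the work surface. World frame = base frame: x ahead of the robot, y to its left, z up, the work surface at z = 0. Lengths are in mm, angles in rad, forces in N, time in s.
With the tool pointing down it reaches from about 400 to 875 mm from the base axis. Payload 19.3 kg.
Tool frame: the origin (TCP) lies on the centre line of the jaws, within the pads' length; the fingertips stand tip_reach ahead of it and the grasp point (between the pads) lies 2 mm behind it (tip_reach is the distance from the TCP to the fingertips, in mm); z points along the fingers, y is the line along which they close (so a half turn about z gives the same grasp; the last joint's range is limited). The gripper opens to 85 mm and grips with 20 to 120 N. Pads are 22 mm wide; open, the fingers measure 114 mm over their backs; the gripper's body (76 mm by 85 mm) begins 54 mm behind the grasp point. The pads swing forward as they close: fully open they stand 13 mm farther back than shut.
Start: joints at [1.163, 0.521, -0.036, 1.599, 0.021, 1.021, -0.113], TCP at [207.105, -589.68, 248.291] pointing down, gripper open.
Joint ranges: [-2.91, 2.91], [-0.3, 2.13], [-1.5, 1.42], [0.17, 2.43], [-1.26, 4.41], [0.16, 1.93], [-2.52, 2.52]. Speed limits (rad/s): [1.89, 1.89, 2.39, 2.39, 3.01, 3.01, 3.01].

INTERFACE

Orientations are given as a rotation vector (axis times angle).
In Python, from rig import state, camera, hand_in, tip_reach gives the robot as it stands.
- The arm moves only by the shell command python3 -m jog 'ROWS' [FORCE]. ROWS is a JSON object of lists of equal length, an entry for each row: "slide": the shift along the tool's x, y, z in units of 1 m (1.0 is 1 m), a list of three; "dr": the turn, a rotation vector about the tool's x, y, z in units of 60 degrees (1.0 is 60 degrees), a list of three; "grip": the opening, from -1 (shut) to 1 (fully open). A call has 1 to 8 rows; each row shifts and turns the commanded pose from where the row before left it, along the tool's axes as they then stand; what a row does not reach is not made up. A row lasts 1/10 s, in which the tool goes at most 50 mm and 8.59 degrees, less where a joint would pass 70% of its speed; a pose out of reach is approached as far as the arm can. A call with a number of a shift or a turn outside -1 to 1 is refused whole. A call with a gripper value outside its range is refused whole. The fingers move at their own pace and stop on an object; FORCE is the grip in N (left out, the last holds). Time passes only in rows, so rows that do not move let the fingers close. It gives the time, the measured TCP pose, the force, the opening and the grip force at its end, in the units of the state.
- state(): the state, without advancing time (a new reading comes with each control period).
- camera(name): name is "scene" or "top"; returns a dict with "pixels" (480x640x3 uint8, red, green, blue), "fx", "fy", "cx", "cy" (pixels), "eye" and "rotation" of the camera in the world. Camera axes: x right, y up, looking along -z (the intrinsics and any distortion apply to the point x, -y, -z); pixel columns grow to the right and rows downward; lengths in mm; the calibration is good to about 2 mm. A picture is of the moment at which its call begins. There is no depth.
- hand_in(): hands the job in; it is judged then, once.
The state is a dict: "time_s": time; "joints": joint angles; "qvel": joint speeds; "joint_efforts": joint torques, N m; "position": TCP position; "eef_rot": TCP orientation; "wrist_force": force on the tool from outside, world axes, zero at the start; "wrist_torque": the same for the moment, N m; "width": finger opening in mm; "finger_force": force on a finger pad.
Only numpy, scipy, OpenCV 4.12 (cv2) and the standard library are available. Lean on these libraries where they do the work, as an engineer would, in place of code of your own. Each camera call takes 0.05 s, during which the arm holds its last target. There are 200 camera calls.

TASK

The green battery with the slotted hanger plate is lying on its side on the bench. Stand it upright on its foot on the bench and let go of it; then take it again and hang it on the grey post: slide the open slot of its plate sideways over the pin, between the red head and the black collar, and let it down so that the pin sits home in the notch at the slot's end and the battery hangs plumb, released and still. Leave the spray can, the blue bin and the wrench where they are.

Things in the scene. Friction and masses are not known exactly. Their poses are not given: they have to be found in the camera images.
- pack: Green and black battery with a slotted aluminium hanger plate, 0.35 kg, heavy at the foot. Origin: centre of the foot's underside; z up the plate, y to the slot's open side, x through the plate. Block 46 x 60 x 62 mm high; above it the plate, 12 mm thick (x, centred), 60 wide, to z = 187. At the start it lies mouth up (y up), z level towards world -y within 30 deg, origin 30 mm up.
- seat (a point): Where the pin's axis lies in the plate when home: pack's x = 0, y = 0, z = 143 mm; pack's axes. In pack mm: the slot passes through the plate, open at the edge y = 30, inner end y = -9, from z = 118 to 138; at the inner end (y -9 to 9) a notch deepens it upward to z = 148. The plate is whole from z = 62 to 118 and 148 to 187.
- post: Grey steel hanging post fixed to the bench; place and yaw vary. Origin on the bench below the middle of the pin; z up, x along the pin from its free end to the post; -x roughly faces the robot. In mm: base plate 12 thick, x -40 to 110, y -60 to 60; square post x 60 to 90, y -20 to 20, up to z = 185, its highest point.
- pin (a point): Middle of the post's level steel pin, on its axis, 175 mm above the bench; post's axes. Pin 10 mm in diameter, x -18 to 18 mm. Free end: red head 20 mm in diameter (x -23 to -18). Other end: black collar 20 mm in diameter (x 18 to 60), joining the post.
- can: Bystander: spray can with an orange band, 66 mm in diameter, 170 mm high, standing. Origin under its centre.
- bin: Bystander: small open blue bin, 110 by 90 mm, 55 mm high. Origin under its centre.
- wrench: Bystander: steel wrench 180 mm long, under 20 mm high, lying flat near the robot. Origin near the middle of its underside.
Mind the look-alikes: they are no part of the job. What is shaped like the post but brown or turquoise is not meant.

How it is judged:
By the outcome, as a careful person would: the job done as asked, in the order asked, and still so for the second after the job is handed in, with the robot touching nothing.
It also fails if it takes over 64 s, if anything falls off the work surface, if the arm or the gripper's body presses on something with over 40 N, if the wrist force passes 120 N, or if a joint passes its speed limit or range.

## Working session

There is one attempt and no reset: what is moved stays moved. The work goes in short steps, Python scripts to look and compute and a shell command to move; the robot and the scene stay as the last step left them, time stands still between calls to the robot, and variables do not carry over. Pictures are saved under pics/ and viewed, at most 10 in all, crops included, and the job is handed in when it is done.

```bash
ls; mkdir -p pics
python3 - <<'E'
from rig import state,camera,tip_reach
import cv2
print(tip_reach); s=state(); print(s)
for n in("scene","top"):
    c=camera(n); cv2.imwrite(f"pics/{n}0.png",c["pixels"][:,:,::-1]); print({k:v for k,v in c.items() if k!="pixels"})
E
```

```text
pics
17.0
{'time_s': 0.0, 'joints': array([ 1.16280533,  0.52204061, -0.03628815,  1.60001742,  0.02124117,
        1.02105899, -0.11276016]), 'qvel': array([-0.00010895,  0.00109239,  0.00086317, -0.00127279,  0.00198589,
       -0.00109216,  0.00070994]), 'joint_efforts': array([-5.11673334e-04, -9.27106547e+01,  1.97936431e+00, -3.69932950e+01,
        1.77696417e-02,  8.14861036e-03, -5.66194763e-05]), 'position': array([ 206.95871043, -589.40753882,  247.70621802]), 'eef_rot': array([-3.09580936e+00, -5.27925319e-01,  5.06884397e-04]), 'wrist_force': array([-0.2542212 ,  0.93559349,  0.43435583]), 'wrist_torque': array([ 0.00111735, -0.01177467, -0.02726009]), 'finger_force': 0.0, 'width': 85.54741785157964}
{'fx': 463.828098549249, 'fy': 463.828098549249, 'cx': 316.94606570942324, 'cy': 236.1036582206433, 'eye': array([ 798.6225902 , -542.02665963, 1077.04052064]), 'rotation': array([0.56264781, 0.1315018 , 0.45628814])}
{'fx': 439.59803908374784, 'fy': 439.59803908374784, 'cx': 318.4174927895149, 'cy': 238.27511981245502, 'eye': array([ 376.14990246,    5.11265234, 1028.52047506]), 'rotation': array([ 0.1095229 , -0.10057294, -1.55803607])}
```

View pics/scene0.png

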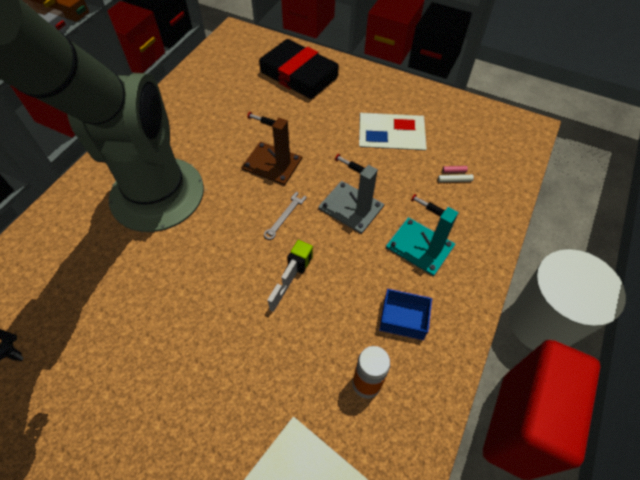

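View pics/top0.png

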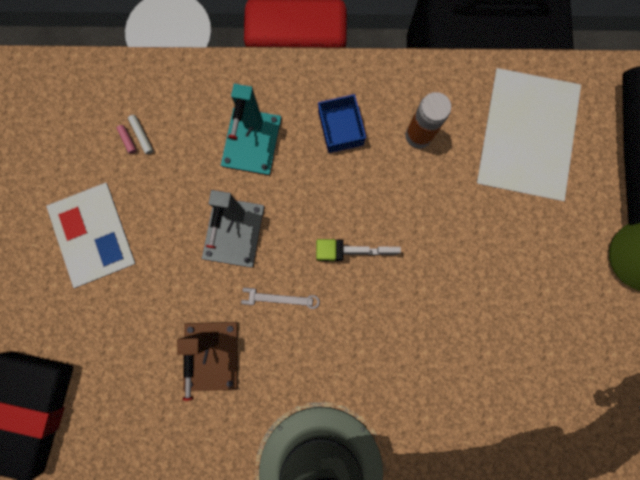

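The scene view shows the grey post base at (350,205), its red head at (338,157) and the pack from (303,250) to (272,302). In the top view the red head is at (211,245), the post top at (222,198) and the pack from (318,250) to (400,250), with the wrench at (280,299).

```bash
cat > h.py <<'E'
import numpy as np,cv2
from rig import state,camera
from scipy.spatial.transform import Rotation as R
class Cam:
    def __init__(s,n):
        c=camera(n); s.im=np.ascontiguousarray(c["pixels"]); s.c=c; s.R=R.from_rotvec(c["rotation"]).as_matrix(); s.e=c["eye"]
    def ray(s,u,v):
        c=s.c; d=s.R@np.array([(u-c["cx"])/c["fx"],-(v-c["cy"])/c["fy"],-1]); return d/np.linalg.norm(d)
    def plane(s,u,v,z):
        d=s.ray(u,v); return s.e+d*(z-s.e[2])/d[2]
    def proj(s,p):
        q=s.R.T@(np.asarray(p,float)-s.e); c=s.c; return c["cx"]-c["fx"]*q[0]/q[2], c["cy"]+c["fy"]*q[1]/q[2]
    def mask(s,lo,hi,box):
        h=cv2.cvtColor(s.im,cv2.COLOR_RGB2HSV); m=cv2.inRange(h,lo,hi); k=np.zeros_like(m); x0,y0,x1,y1=box; k[y0:y1,x0:x1]=m[y0:y1,x0:x1]; return k
def tri(a,pa,b,pb):
    da,db=a.ray(*pa),b.ray(*pb); t=np.linalg.lstsq(np.c_[da,-db],b.e-a.e,rcond=None)[0]
    x,y=a.e+t[0]*da,b.e+t[1]*db; return (x+y)/2,np.linalg.norm(x-y)
def cen(m):
    v,u=np.nonzero(m); return u.mean(),v.mean(),len(u)
def tcp():
    s=state(); return s["position"],R.from_rotvec(s["eef_rot"]).as_matrix(),s
E
python3 - <<'E'
from h import *
S,T=Cam("scene"),Cam("top")
np.set_printoptions(precision=1,suppress=True)
def crop(c,x,y,w,h,k): return cv2.resize(c.im[y:y+h,x:x+w],(w*k,h*k),interpolation=cv2.INTER_CUBIC)
a=np.vstack([np.hstack([crop(S,310,145,80,60,5),crop(T,195,180,80,60,5)]),np.hstack([crop(S,255,235,80,60,5) ,crop(T,312,220,80,60,5)])])
a=a[:600,:800]
cv2.imwrite("pics/c1.png",a[:,:,::-1])
red=((0,120,60),(12,255,255))
s=cen(S.mask(*red,(325,148,346,166))); t=cen(T.mask(*red,(203,236,220,252))); print("head",s,t,tri(S,s[:2],T,t[:2]))
g=((33,120,60),(45,255,255))
for c,b,n in((S,(280,230,325,275),"S"),(T,(305,230,350,270),"T")):
    m=c.mask(*g,b); print(n,cen(m)); r=cv2.minAreaRect(cv2.findNonZero(m)); print(r,[c.plane(*p,60) for p in cv2.boxPoints(r)])
m=T.mask((0,0,130),(179,70,255),(338,235,415,265)); print("plate",cen(m)); r=cv2.minAreaRect(cv2.findNonZero(m)); print(r,[T.plane(*p,60) for p in cv2.boxPoints(r)])
E
```

```text
head (np.float64(336.6521739130435), np.float64(156.2608695652174), 23) (np.float64(210.07692307692307), np.float64(246.15384615384616), 13) (array([472.9, 221.9, 175.6]), np.float64(1.2454485251584841))
S (np.float64(301.49805447470817), np.float64(249.3385214007782), 257)
((301.5567626953125, 249.2474365234375), (18.682371139526367, 14.824054718017578), 23.96249008178711) [array([465.9, -30.5,  60. ]), array([460.2,  12.5,  60. ]), array([510.3,  12. ,  60. ]), array([515. , -30.6,  60. ])]
T (np.float64(326.33078880407123), np.float64(249.51399491094148), 393)
((326.5, 250.0), (20.0, 19.0), 90.0) [array([502.7,  14.4,  60. ]), array([503.2, -27.8,  60. ]), array([458.6, -28. ,  60. ]), array([458.2,  14. ,  60. ])]
plate (np.float64(371.37299035369773), np.float64(248.81028938906752), 311)
((372.0, 249.5), (7.0, 56.0), 90.0) [array([489.9, -45.6,  60. ]), array([ 491.2, -169.6,   60. ]), array([ 475.6, -169.4,   60. ]), array([474.3, -45.6,  60. ])]
```

View pics/c1.png

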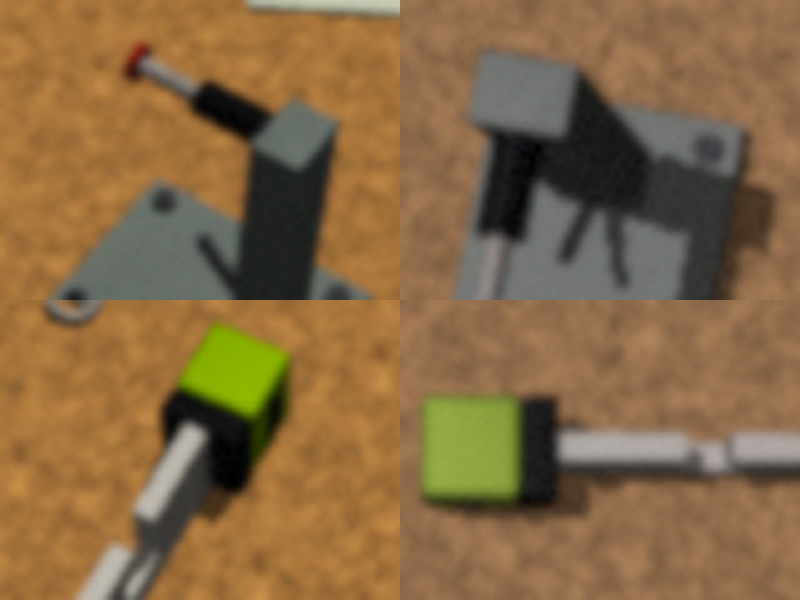

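The crops show the post's top face (top-view corners near (211,190), (231,194), (228,208), (209,204)) and the pack lying along the image's horizontal, mouth up, with the slot gap near u≈373.

```bash
cat >> h.py <<'E'
def plan(p,Rt,n):
    "n equal rows (slide in tool axes, then turn) from measured pose to p,Rt"
    p0,R0,_=tcp(); rel=R0.T@Rt; w=R.from_matrix(rel).as_rotvec()/n; A=R.from_rotvec(w).as_matrix()
    M=sum(np.linalg.matrix_power(A,k) for k in range(n)); v=np.linalg.solve(M,R0.T@(np.asarray(p)-p0))
    print("rows",n,"slide",np.round(v/1000,4),"dr",np.round(w/np.radians(60),4))
def down(yaw):  # tool z down, tool y at world angle yaw (deg)
    a=np.radians(yaw); y=np.array([np.cos(a),np.sin(a),0]); z=np.array([0,0,-1.]); return np.c_[np.cross(y,z),y,z]
def tilt(yaw,d): # turn about tool y: d>0 moves pointing toward tool-x... 
    return down(yaw)@R.from_euler('y',d,degrees=True).as_matrix()
E
python3 - <<'E'
from h import *
np.set_printoptions(precision=1,suppress=True)
S,T=Cam("scene"),Cam("top")
top=[(211,190.4),(231,194),(228,207.6),(209.4,203.6)]
P=np.array([T.plane(*p,185) for p in top]); print(P); c=P.mean(0)
sc=[(295,102),(336,125),(297,170),(253,150)]; Q=np.array([S.plane(310+x/5,145+y/5,185) for x,y in sc]); print(Q,"centres",c,Q.mean(0))
head=np.array([472.9,221.9,175.6]); 
for q in(c,Q.mean(0)):
    d=q-head; print("len(95.5)",np.hypot(*d[:2]),"yaw",np.degrees(np.arctan2(d[1],d[0])))
# base corners, contour of grey in both views, z=12
for cm,b,n in((T,(190,180,275,275),"T"),(S,(310,160,395,235),"S")):
    m=cm.mask((60,0,50),(130,70,170),b); cnt=max(cv2.findContours(m,0,2)[0],key=cv2.contourArea)
    ap=cv2.approxPolyDP(cnt,3,True)[:,0]; print(n,[(tuple(map(int,p)),cm.plane(*p,12)[:2]) for p in ap])
# plate top edge: brightness per column, upper(far) edge subpixel
g=cv2.cvtColor(T.im,cv2.COLOR_RGB2HSV)[:,:,1].astype(float)
for u in range(347,400,4):
    col=g[238:262,u]; lo=np.where(col<90)[0]; print(u,lo.min()+238,lo.max()+238,T.plane(u,lo.min()+237.5,60)[:2],end=" | ")
E
```

```text
[[582.8 222.9 185. ]
 [575.9 183.2 185. ]
 [548.6 188.1 185. ]
 [556.2 224.9 185. ]]
[[562.5 222.6 185. ]
 [587.  217.9 185. ]
 [581.1 182.  185. ]
 [556.4 183.9 185. ]] centres [565.9 204.8 185. ] [571.8 201.6 185. ]
len(95.5) 94.53970389065239 yaw -10.443173936032652
len(95.5) 100.90499971394127 yaw -11.582452509394933
T [((261, 208), array([583.8, 147.7])), ((238, 203), array([595.3, 202.4])), ((249, 217), array([562. , 175.3])), ((236, 225), array([542.6, 205.2])), ((222, 216), array([563.7, 239. ])), ((215, 241), array([504.3, 253. ])), ((218, 248), array([487.9, 245.3])), ((205, 250), array([483. , 275.4])), ((204, 256), array([468.9, 277.1])), ((251, 264), array([451.4, 167.2])), ((249, 254), array([474.6, 172.6])), ((255, 244), array([498.2, 159.3])), ((255, 221), array([552.6, 160.9]))]
S [((341, 183), array([470.3, 270.4])), ((320, 207), array([454.4, 163.8])), ((348, 219), array([543. , 162.1])), ((356, 207), array([545.8, 210.3])), ((349, 193), array([506.9, 247.2])), ((356, 199), array([534.1, 236.4])), ((358, 191), array([527.2, 265.8]))]
347 245 254 [493.3 -52.2] | 351 246 254 [491.2 -61.1] | 355 246 254 [491.3 -69.9] | 359 246 254 [491.4 -78.8] | 363 246 254 [491.5 -87.7] | 367 246 254 [491.5 -96.5] | 371 248 254 [ 487.2 -105.4] | 375 248 254 [ 487.3 -114.2] | 379 246 254 [ 491.8 -123.1] | 383 246 254 [ 491.9 -132. ] | 387 246 254 [ 492.  -140.8] | 391 246 254 [ 492.1 -149.7] | 395 246 254 [ 492.2 -158.6] | 399 246 253 [ 492.2 -167.4] |
```

Run:
```python
from h import *
plan((484,-165,220),down(0),16)
```

```text
rows 16 slide [ 0.0337 -0.0026  0.0018] dr [-0.     -0.     -0.0736]
```

```bash
python3 -m jog '{"slide":[[0.034,-0.0026,0.0018],[0.034,-0.0026,0.0018],[0.034,-0.0026,0.0018],[0.034,-0.0026,0.0018],[0.034,-0.0026,0.0018],[0.034,-0.0026,0.0018],[0.034,-0.0026,0.0018],[0.034,-0.0026,0.0018]],"dr":[[0,0,-0.074],[0,0,-0.074],[0,0,-0.074],[0,0,-0.074],[0,0,-0.074],[0,0,-0.074],[0,0,-0.074],[0,0,-0.074]],"grip":[1,1,1,1,1,1,1,1]}' 30; python3 -m jog '{"slide":[[0.034,-0.0026,0.0018],[0.034,-0.0026,0.0018],[0.034,-0.0026,0.0018],[0.034,-0.0026,0.0018],[0.034,-0.0026,0.0018],[0.034,-0.0026,0.0018],[0.034,-0.0026,0.0018],[0.034,-0.0026,0.0018]],"dr":[[0,0,-0.074],[0,0,-0.074],[0,0,-0.074],[0,0,-0.074],[0,0,-0.074],[0,0,-0.074],[0,0,-0.074],[0,0,-0.074]],"grip":[1,1,1,1,1,1,1,1]}'
python3 - <<'E'
from h import *
plan((484,-180,90),tilt(0,45),8)
print(state()["joints"])
E
```

```text
time_s: 1.1
position: [415.9, -418.6, 233.8]
eef_rot: [2.786, 1.452, 0.0]
wrist_force: [-0.0, -0.9, -0.4]
width: 85.3
finger_force: 0.0
time_s: 1.9
position: [485.6, -159.2, 219.5]
eef_rot: [2.21, 2.233, 0.0]
wrist_force: [0.5, 0.9, 0.4]
width: 85.5
finger_force: 0.0
rows 8 slide [-0.0081 -0.0002  0.0147] dr [-0.0004  0.0937  0.0012]
[ 0.54614982  0.40635375 -0.44713259  1.91050018  0.22479692  0.87324106
 -0.00439943]
```

```bash
python3 -m jog '{"slide":[[-0.008,0,0.0147],[-0.008,0,0.0147],[-0.008,0,0.0147],[-0.008,0,0.0147],[-0.008,0,0.0147],[-0.008,0,0.0147],[-0.008,0,0.0147],[0,0,0]],"dr":[[0,0.094,0],[0,0.094,0],[0,0.094,0],[0,0.094,0],[0,0.094,0],[0,0.094,0],[0,0.094,0],[0,0.094,0]],"grip":[1,1,1,1,1,1,1,1]}'; python3 -m jog '{"slide":[[0,0,0]],"dr":[[0,0,0]],"grip":[1]}'
python3 - <<'E'
from h import *
plan((484.5,-150,44),tilt(0,45),4)
print(state()["joints"])
c=Cam("top"); cv2.imwrite("pics/t2.png",c.im[200:300,280:440,::-1].repeat(5,0).repeat(5,1))
E
```

```text
time_s: 2.7
position: [484.9, -183.8, 105.3]
eef_rot: [-1.749, -1.759, -0.731]
wrist_force: [-0.2, 1.5, 0.2]
width: 85.9
finger_force: 0.0
time_s: 2.8
position: [484.6, -185.4, 104.7]
eef_rot: [-1.753, -1.756, -0.73]
wrist_force: [-0.5, 0.2, 0.4]
width: 85.2
finger_force: 0.0
rows 4 slide [-0.0045  0.      0.017 ] dr [-0.001  -0.0015  0.    ]
[ 1.02686783  0.93527795 -0.66037812  1.67955706 -0.18773468  1.06982462
  0.60856505]
```

View pics/t2.png

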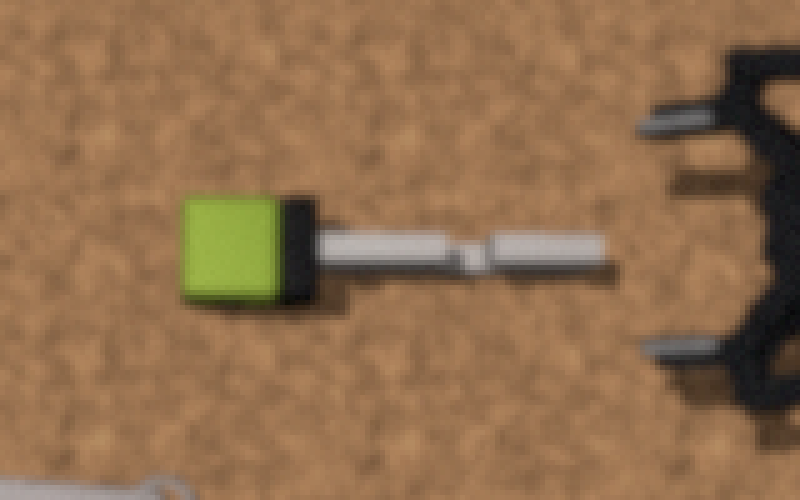

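The fingers straddle the plate end (pads at crop (680,118) and (685,350), plate tip at (605,245)), so I go in and close.

```bash
python3 -m jog '{"slide":[[-0.0045,0,0.017],[-0.0045,0,0.017],[-0.0045,0,0.017],[-0.0045,0,0.017],[0,0,0],[0,0,0],[0,0,0]],"dr":[[0,0,0],[0,0,0],[0,0,0],[0,0,0],[0,0,0],[0,0,0],[0,0,0]],"grip":[1,1,1,1,1,0,-1]}' 40;python3 -m jog '{"slide":[[0,0,0],[0,0,0],[0,0,0],[0,0,0],[0,0,0],[0,0,0],[0,0,0],[0,0,0]],"dr":[[0,0,0],[0,0,0],[0,0,0],[0,0,0],[0,0,0],[0,0,0],[0,0,0],[0,0,0]],"grip":[-1,-1,-1,-1,-1,-1,-1,-1]}' 40
```

```text
time_s: 3.55
position: [485.9, -148.9, 47.3]
eef_rot: [-1.753, -1.766, -0.727]
wrist_force: [-0.0, -0.1, 0.4]
width: 59.0
finger_force: 0.0
time_s: 4.35
position: [485.5, -148.6, 46.5]
eef_rot: [-1.752, -1.764, -0.728]
wrist_force: [-0.6, -3.5, 5.8]
width: 11.1
finger_force: 39.6
```

```bash
python3 -m jog '{"slide":[[0.01,0,-0.01],[0.02,0,-0.02],[0.025,0,-0.025],[0.025,0,-0.025],[0.025,0,-0.025],[0.015,0,-0.015],[0.01,0,-0.01],[0,0,0]],"dr":[[0,0,0],[0,0,0],[0,0,0],[0,0,0],[0,0,0],[0,0,0],[0,0,0],[0,0,0]],"grip":[-1,-1,-1,-1,-1,-1,-1,-1]}' 40
python3 - <<'E'
from h import *
plan((485,-100,250),tilt(0,-45),16)
print(state()["joints"])
c=Cam("scene"); cv2.imwrite("pics/s3.png",c.im[150:350,200:400,::-1].repeat(3,0).repeat(3,1))
E
```

```text
time_s: 5.15
position: [485.7, -148.9, 231.5]
eef_rot: [-1.753, -1.766, -0.728]
wrist_force: [0.4, 0.0, -3.6]
width: 11.6
finger_force: 39.6
rows 16 slide [ 0.0035 -0.     -0.0011] dr [ 0.0001 -0.0938  0.0005]
[ 1.03667333  0.72970653 -0.737881    1.70243623 -0.27630868  1.18915786
  0.51769027]
```

View pics/s3.png

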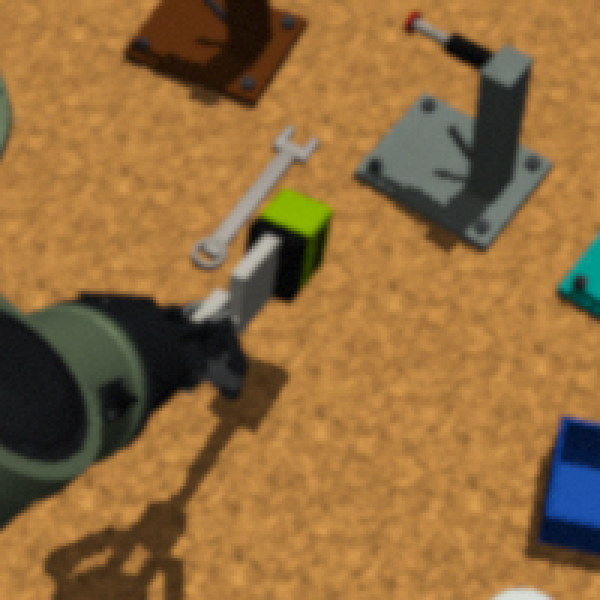

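The pack is held level in the air (block at crop (290,245)), so I turn it upright about the jaw line.

```bash
python3 -m jog '{"slide":[[0.0035,0,-0.001],[0.0035,0,-0.001],[0.0035,0,-0.001],[0.0035,0,-0.001],[0.0035,0,-0.001],[0.0035,0,-0.001],[0.0035,0,-0.001],[0.0035,0,-0.001]],"dr":[[0,-0.094,0],[0,-0.094,0],[0,-0.094,0],[0,-0.094,0],[0,-0.094,0],[0,-0.094,0],[0,-0.094,0],[0,-0.094,0]],"grip":[-1,-1,-1,-1,-1,-1,-1,-1]}' 40;python3 -m jog '{"slide":[[0.0035,0,-0.001],[0.0035,0,-0.001],[0.0035,0,-0.001],[0.0035,0,-0.001],[0.0035,0,-0.001],[0.0035,0,-0.001],[0.0035,0,-0.001],[0.0035,0,-0.001]],"dr":[[0,-0.094,0],[0,-0.094,0],[0,-0.094,0],[0,-0.094,0],[0,-0.094,0],[0,-0.094,0],[0,-0.094,0],[0,-0.094,0]],"grip":[-1,-1,-1,-1,-1,-1,-1,-1]}' 40
python3 - <<'E'
from h import *
plan((485,-100,250),tilt(0,-45),1)
print(state()["joints"])
c=Cam("scene"); d=Cam("top"); a=np.hstack([c.im[150:300,200:400],d.im[170:320,260:460]])
cv2.imwrite("pics/s4.png",a[:,:,::-1].repeat(2,0).repeat(2,1))
E
```

```text
time_s: 6.0
position: [484.8, -127.2, 247.9]
eef_rot: [2.213, 2.228, -0.004]
wrist_force: [-0.1, -0.6, -5.2]
width: 11.3
finger_force: 39.5
time_s: 6.8
position: [484.8, -98.5, 245.9]
eef_rot: [1.748, 1.763, -0.731]
wrist_force: [0.1, -0.6, -4.2]
width: 11.4
finger_force: 39.6
rows 1 slide [-0.004   0.0002 -0.0019] dr [0.0046 0.0055 0.0065]
[-0.08400742  0.47846032 -0.36929645  2.00133955  0.91109295  1.295819
 -0.98163123]
```

View pics/s4.png

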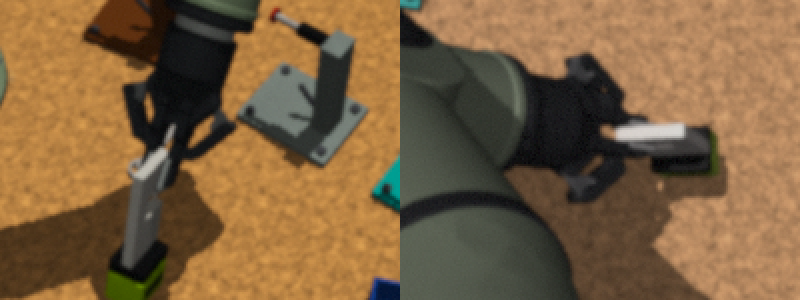

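The plate stands vertical in both views with the foot below (scene crop (135,280)); now lower it.

```bash
python3 -m jog '{"slide":[[0.012,0,0.012],[0.012,0,0.012],[0.012,0,0.012],[0.01,0,0.01],[0.005,0,0.005],[0,0,0],[0,0,0]],"dr":[[0,0,0],[0,0,0],[0,0,0],[0,0,0],[0,0,0],[0,0,0],[0,0,0]],"grip":[-1,-1,-1,-1,-1,-1,-1]}' 40;python3 -m jog '{"slide":[[0.0014,0,0.0014],[0.0014,0,0.0014],[0,0,0]],"dr":[[0,0,0],[0,0,0],[0,0,0]],"grip":[-1,-1,-1]}' 40
```

```text
time_s: 7.6
position: [485.2, -99.3, 175.1]
eef_rot: [1.752, 1.764, -0.727]
wrist_force: [-0.8, 0.6, -3.4]
width: 11.4
finger_force: 39.7
time_s: 7.9
position: [485.1, -99.2, 170.9]
eef_rot: [1.752, 1.764, -0.727]
wrist_force: [0.6, 0.2, -3.9]
width: 11.4
finger_force: 39.6
```

```bash
python3 -m jog '{"slide":[[0.0014,0,0.0014],[0.0014,0,0.0014],[0,0,0]],"dr":[[0,0,0],[0,0,0],[0,0,0]],"grip":[-1,-1,-1]}' 40;python3 -m jog '{"slide":[[0.001,0,0.001],[0,0,0]],"dr":[[0,0,0],[0,0,0]],"grip":[-1,-1]}' 40;python3 -m jog '{"slide":[[0.001,0,0.001],[0,0,0]],"dr":[[0,0,0],[0,0,0]],"grip":[-1,-1]}' 40
```

```text
time_s: 8.2
position: [485.0, -99.2, 166.6]
eef_rot: [1.752, 1.764, -0.728]
wrist_force: [-0.6, -0.5, -3.5]
width: 11.6
finger_force: 39.6
time_s: 8.4
position: [485.0, -99.2, 165.3]
eef_rot: [1.752, 1.764, -0.728]
wrist_force: [-1.1, 0.5, -3.4]
width: 11.9
finger_force: 39.6
time_s: 8.6
position: [485.0, -99.3, 163.9]
eef_rot: [1.752, 1.764, -0.728]
wrist_force: [1.0, 0.3, -2.9]
width: 11.6
finger_force: 39.6
```

```bash
for i in 1 2; do python3 -m jog '{"slide":[[0.001,0,0.001],[0,0,0]],"dr":[[0,0,0],[0,0,0]],"grip":[-1,-1]}' 40 | grep -E "posi|force"; done
python3 - <<'E'
from h import *
c=Cam("scene"); cv2.imwrite("pics/s5.png",cv2.resize(c.im[180:320,220:360,::-1],(560,560)))
E
```

```text
position: [485.0, -99.2, 162.5]
wrist_force: [0.6, 0.6, -2.2]
finger_force: 39.6
position: [485.0, -99.3, 161.1]
wrist_force: [0.4, 0.9, -3.4]
finger_force: 39.6
```

View pics/s5.png

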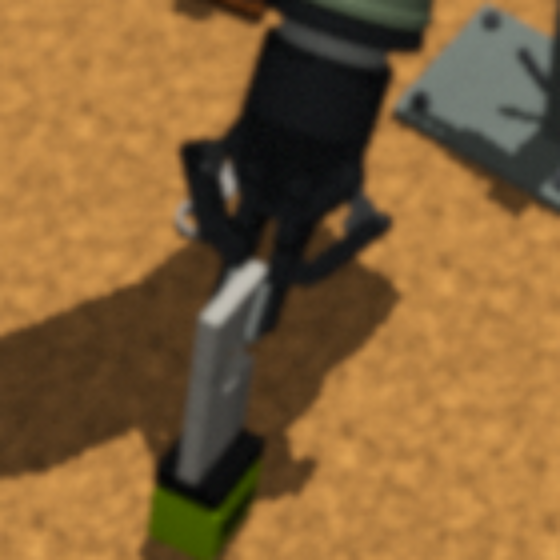

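The pack is upright with its foot a few mm off or just at the bench (block at crop (205,500)); continue down in small steps.

```bash
for i in 1 2 3; do python3 -m jog '{"slide":[[0.0007,0,0.0007],[0,0,0]],"dr":[[0,0,0],[0,0,0]],"grip":[-1,-1]}' 40 | grep -E "posi|wrist_force"; done
```

```text
position: [485.0, -99.2, 160.2]
wrist_force: [-1.6, 0.1, -2.7]
position: [485.0, -99.3, 159.2]
wrist_force: [0.2, 0.2, -3.2]
position: [485.0, -99.3, 158.2]
wrist_force: [0.1, -0.1, -4.0]
```

```bash
for i in 1 2 3 4; do python3 -m jog '{"slide":[[0.0007,0,0.0007],[0,0,0]],"dr":[[0,0,0],[0,0,0]],"grip":[-1,-1]}' 40 | grep -E "posi|wrist_force"; done
python3 - <<'E'
from h import *
c=Cam("scene"); m=c.mask((33,120,30),(45,255,255),(240,270,300,340)); cnt=max(cv2.findContours(m,0,2)[0],key=cv2.contourArea)
for p in cv2.approxPolyDP(cnt,2,True)[:,0]: print(p,c.plane(*p,0)[:2],c.plane(*p,62)[:2])
for z in(0,3,6):
  print(z,[np.round(c.proj((485+sx*23,-115+sy*30,z))) for sx in(-1,1) for sy in(-1,1)])
E
```

```text
position: [485.0, -99.3, 157.2]
wrist_force: [-0.7, -0.1, -3.2]
position: [485.1, -99.2, 156.3]
wrist_force: [-0.1, 0.5, -1.6]
position: [485.3, -99.1, 156.0]
wrist_force: [-1.2, 4.8, 10.7]
position: [485.6, -99.0, 155.7]
wrist_force: [-4.3, 8.3, 24.4]
[284 297] [ 496.24371406 -123.80117843] [ 513.65019967 -147.87639132]
[274 308] [ 488.57834407 -161.67400333] [ 506.42608786 -183.56906135]
[260 302] [ 448.8528695 -163.4227092] [ 468.98741622 -185.2171027 ]
[258 314] [ 461.06009928 -193.77911501] [ 480.49193498 -213.82603743]
[272 320] [ 500.10177329 -191.83255133] [ 517.28616914 -211.99152799]
0 [array([268., 298.]), array([280., 279.]), array([284., 306.]), array([295., 287.])]
3 [array([268., 298.]), array([280., 279.]), array([284., 305.]), array([295., 286.])]
6 [array([268., 297.]), array([280., 278.]), array([284., 305.]), array([295., 286.])]
```

```bash
python3 -m jog '{"slide":[[-0.007,0,-0.007],[-0.007,0,-0.007],[0,0,0]],"dr":[[0,0,0],[0,0,0],[0,0,0]],"grip":[-1,-1,-1]}' 40
python3 - <<'E'
from h import *
np.set_printoptions(precision=1,suppress=True)
S,T=Cam("scene"),Cam("top")
a=np.hstack([cv2.resize(S.im[220:340,220:320],(500,600)),cv2.resize(T.im[190:310,350:410],(300,600))]); cv2.imwrite("pics/s6.png",a[:,:,::-1])
p,Rt,_=tcp()
for d in(0,10,20):  # foot swung to -y by d deg
    A=R.from_euler('x',-d,degrees=True).as_matrix()
    o=p+A@np.array([0,-16.5,-164])
    f=lambda x,y,z:o+A@np.array([x,y,z])
    print(d,"S foot",[np.array(S.proj(f(*q))) for q in((-23,-30,0),(23,-30,0),(23,30,0))],"top",[np.array(S.proj(f(*q))) for q in((0,-30,187),(0,30,187))],"T top",[np.array(T.proj(f(*q))) for q in((0,-30,187),(0,30,187))])
E
```

```text
time_s: 10.8
position: [485.4, -99.2, 175.3]
eef_rot: [1.752, 1.763, -0.726]
wrist_force: [0.6, 0.2, -3.1]
width: 11.4
finger_force: 39.7
0 S foot [array([267.7, 296.8]), array([283.6, 304.3]), array([295. , 285.1])] top [array([269.4, 263.9]), array([282.9, 243. ])] T top [array([400.4, 240.7]), array([368.9, 240.4])]
10 S foot [array([261.7, 304. ]), array([277.9, 311.8]), array([289.6, 294.2])] top [array([270.2, 260.5]), array([283.8, 242.4])] T top [array([398.7, 240.1]), array([366.8, 240.5])]
20 S foot [array([255.7, 310. ]), array([272.2, 318.1]), array([284.1, 302.4])] top [array([271.3, 256.8]), array([284.5, 242.1])] T top [array([396.1, 239.6]), array([364.9, 240.7])]
```

View pics/s6.png

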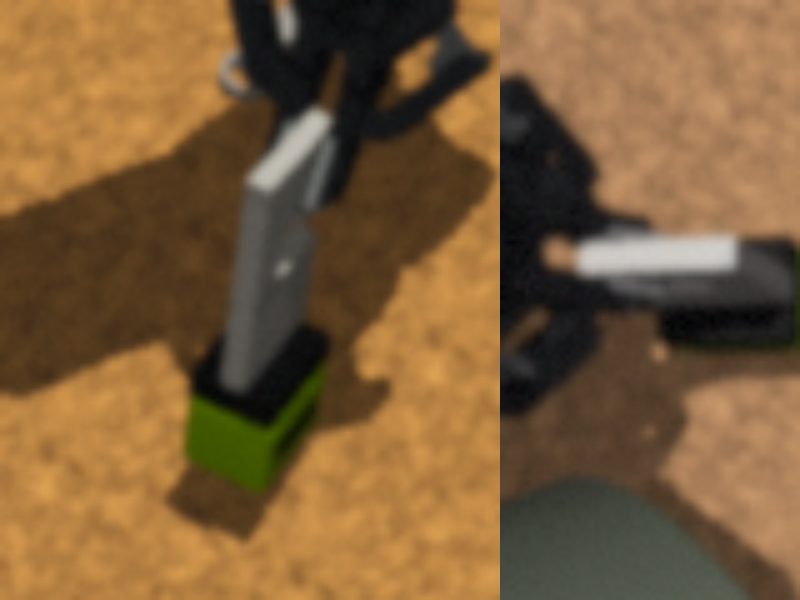

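The foot is swung about 18° towards −y (scene foot corners at (257,311), (273,318)), so it pivoted in the pads. I turn it back by 18°.

```bash
python3 -m jog '{"slide":[[0,0,0],[0,0,0],[0,0,0],[0,0,0],[0,0,0],[0,0,0]],"dr":[[0,0.05,0],[0,0.08,0],[0,0.08,0],[0,0.06,0],[0,0.03,0],[0,0,0]],"grip":[-1,-1,-1,-1,-1,-1]}' 60
cat > m.py <<'E'
from h import *
np.set_printoptions(precision=1,suppress=True)
S,T=Cam("scene"),Cam("top")
m=S.mask((33,120,25),(45,255,255),(230,230,330,340)); cnt=max(cv2.findContours(m,0,2)[0],key=cv2.contourArea)
print("S green",[tuple(map(int,q)) for q in cv2.approxPolyDP(cnt,2,True)[:,0]])
p,Rt,_=tcp(); print(p)
for d in(-8,-4,0,4,8):
    A=R.from_euler('x',-d,degrees=True).as_matrix(); o=p+A@np.array([0,-16.5,-164]); f=lambda x,y,z:o+A@np.array([x,y,z])
    print(d,o[2],"S foot",[np.array(S.proj(f(*q))) for q in((-23,-30,0),(23,-30,0),(23,30,0))],"top",[np.array(S.proj(f(*q))) for q in((0,-30,187),(0,30,187))])
E
python3 m.py
```

```text
time_s: 11.5
position: [484.7, -100.4, 174.2]
eef_rot: [1.953, 1.962, -0.471]
wrist_force: [0.6, -0.2, -3.5]
width: 11.2
finger_force: 62.0
S green [(291, 284), (280, 298), (267, 292), (266, 298), (280, 306)]
[484.8 -99.4 173.9]
-8 9.165288215347573 S foot [array([272.3, 290.2]), array([288.1, 297.6]), array([299.1, 277.5])] top [array([268.9, 266.5]), array([282. , 243.8])]
-4 9.114121595416918 S foot [array([270. , 293.6]), array([285.8, 301.1]), array([297. , 281.4])] top [array([269.1, 265.3]), array([282.4, 243.4])]
0 9.865607654806183 S foot [array([267.6, 296.8]), array([283.5, 304.4]), array([294.9, 285.2])] top [array([269.3, 264. ]), array([282.8, 243.1])]
4 11.41608522897306 S foot [array([265.2, 299.8]), array([281.2, 307.5]), array([292.8, 288.9])] top [array([269.6, 262.7]), array([283.1, 242.8])]
8 13.758000547029752 S foot [array([262.8, 302.7]), array([278.9, 310.5]), array([290.6, 292.5])] top [array([269.9, 261.3]), array([283.5, 242.6])]
```

```bash
python3 -m jog '{"slide":[[0,0,0],[0.001,0,0.0025],[0.001,0,0.0025],[0,0,0]],"dr":[[0,0.04,0],[0,0,0],[0,0,0],[0,0,0]],"grip":[-1,-1,-1,-1]}' 60|grep posi; for i in 1 2 3 ; do python3 -m jog '{"slide":[[0.0004,0,0.0009],[0,0,0]],"dr":[[0,0,0],[0,0,0]],"grip":[-1,-1]}' 60 | grep -E "posi|wrist_force"; done; python3 m.py
```

```text
position: [484.8, -99.1, 168.1]
position: [485.0, -99.2, 167.5]
wrist_force: [-0.5, -0.5, -2.8]
position: [485.0, -99.5, 166.7]
wrist_force: [1.1, -0.4, -2.7]
position: [485.0, -99.6, 165.7]
wrist_force: [-0.2, -1.2, -3.3]
S green [(291, 283), (282, 298), (268, 292), (269, 299), (282, 305), (291, 290)]
[485.  -99.6 165.8]
-8 1.087261216507585 S foot [array([272.6, 291.7]), array([288.3, 299.1]), array([299.2, 279.1])] top [array([269.3, 268.4]), array([282.2, 245.8])]
-4 1.0360945965769304 S foot [array([270.3, 295.1]), array([286. , 302.5]), array([297.2, 282.9])] top [array([269.4, 267.2]), array([282.6, 245.5])]
0 1.7875806559661953 S foot [array([267.9, 298.3]), array([283.8, 305.8]), array([295.1, 286.7])] top [array([269.7, 265.9]), array([283. , 245.1])]
4 3.338058230133072 S foot [array([265.5, 301.3]), array([281.5, 309. ]), array([293. , 290.4])] top [array([269.9, 264.6]), array([283.4, 244.8])]
8 5.679973548189764 S foot [array([263.1, 304.2]), array([279.2, 311.9]), array([290.8, 293.9])] top [array([270.3, 263.2]), array([283.7, 244.6])]
```

Upright to within a degree or so; lower to contact.

```bash
for i in 1 2 3 ; do python3 -m jog '{"slide":[[0.0004,0,0.0009],[0,0,0]],"dr":[[0,0,0],[0,0,0]],"grip":[-1,-1]}' 60 | grep -E "posi|wrist_force"; done
```

```text
position: [485.0, -99.6, 164.7]
wrist_force: [-0.0, 0.7, -3.9]
position: [485.0, -99.6, 163.7]
wrist_force: [0.5, 0.6, -2.9]
position: [485.4, -99.8, 163.5]
wrist_force: [-3.2, 0.7, 11.8]
```

```bash
python3 -m jog '{"slide":[[0,0,0],[0,0,0],[0,0,0],[0,0,0],[0,0,0],[0,0,0],[0,0,0],[0,0,0]],"dr":[[0,0,0],[0,0,0],[0,0,0],[0,0,0],[0,0,0],[0,0,0],[0,0,0],[0,0,0]],"grip":[-0.8,-0.6,-0.4,-0.2,0,0,0,0]}'; python3 -m jog '{"slide":[[0,0,-0.02],[0,0,-0.025],[0,0,-0.03],[0,0,-0.025],[0,0,0]],"dr":[[0,0,0],[0,0,0],[0,0,0],[0,0,0],[0,0,0]],"grip":[0,0,0.3,0.3,0.3]}'
python3 - <<'E'
from h import *
np.set_printoptions(precision=1,suppress=True)
S,T=Cam("scene"),Cam("top")
a=np.hstack([cv2.resize(S.im[220:340,220:320],(400,480)),cv2.resize(T.im[170:290,320:420],(400,480))]); cv2.imwrite("pics/s7.png",a[:,:,::-1])
print(tcp()[2]["joints"])
E
```

```text
time_s: 14.1
position: [485.0, -99.6, 162.8]
eef_rot: [1.976, 1.989, -0.433]
wrist_force: [0.4, 0.5, -0.2]
width: 42.9
finger_force: 0.0
time_s: 14.6
position: [485.9, -56.2, 256.1]
eef_rot: [1.974, 1.989, -0.427]
wrist_force: [0.4, 0.2, -1.7]
width: 55.4
finger_force: 0.0
[ 0.1  0.4 -0.5  2.   0.7  1.1 -0.7]
```

View pics/s7.png

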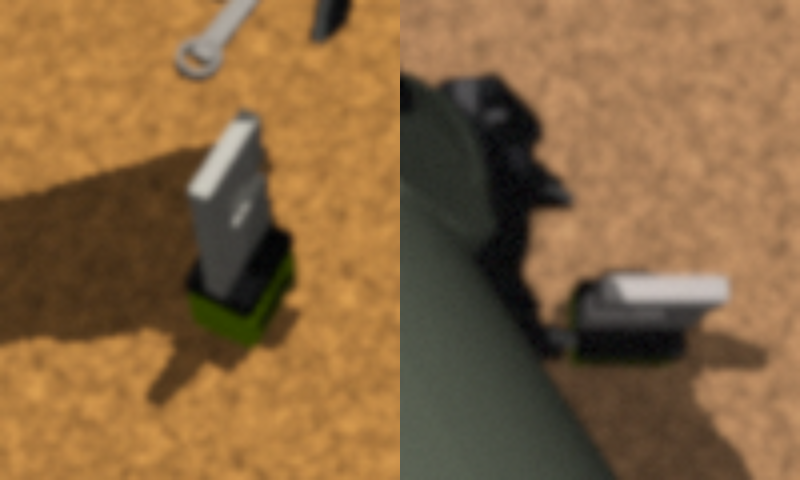

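It stands upright on its foot, released (scene crop block (240,300), plate top (225,155); top-view plate top (665,288)). Now measure the plate top for the regrasp.

```bash
python3 -m jog '{"slide":[[-0.02,0,-0.03],[-0.01,0,-0.02],[0,0,0],[0,0,0]],"dr":[[0,0.05,0],[0,0.1,0],[0,0.1,0],[0,0.1,0]],"grip":[0.3,0.3,0.3,0.3]}'
python3 - <<'E'
from h import *
np.set_printoptions(precision=1,suppress=True)
S,T=Cam("scene"),Cam("top")
for c,b,n in((T,(360,230,412,256),"T"),(S,(255,235,300,275),"S")):
    h=cv2.cvtColor(c.im,cv2.COLOR_RGB2HSV); m=c.mask((0,0,125),(179,60,255),b)
    r=cv2.minAreaRect(cv2.findNonZero(m)); P=[c.plane(*p,187)[:2] for p in cv2.boxPoints(r)]; print(n,cen(m),r,P,"c",np.mean(P,0))
E
```

```text
time_s: 15.1
position: [485.0, -65.8, 311.7]
eef_rot: [2.183, 2.196, -0.065]
wrist_force: [0.4, -0.1, -0.6]
width: 55.2
finger_force: 0.0Traceback (most recent call last):
  File "<stdin>", line 6, in <module>
cv2.error: OpenCV(4.12.0) /io/opencv/modules/imgproc/src/convhull.cpp:143: error: (-215:Assertion failed) total >= 0 && (depth == CV_32F || depth == CV_32S) in function 'convexHull'
```

Run:
```python
from h import *
np.set_printoptions(precision=1,suppress=True)
S,T=Cam("scene"),Cam("top")
# plate-top corners read off the last top picture (crop/4 + offset)
for q in((602,276),(728,276),(728,302),(617,302)): print("T",T.plane(320+(q[0]-400)/4,170+q[1]/4,187)[:2])
m=S.mask((0,0,110),(179,70,255),(262,240,292,272)); n,l,st,_=cv2.connectedComponentsWithStats(m); m=np.uint8(l==1+st[1:,4].argmax())
r=cv2.minAreaRect(cv2.findNonZero(m)); P=[S.plane(*p,187)[:2] for p in cv2.boxPoints(r)]; print(r,P,"c",np.mean(P,0))
# corners from s7 scene crop
for q in((190,185),(207,200),(262,122),(240,115)): print("S",S.plane(220+q[0]/4,220+q[1]/4,187)[:2])
plan((485,-116,240),down(0),6)
```

```text
T [489.1 -90. ]
T [ 489.7 -150.7]
T [ 477.1 -150.6]
T [476.6 -97.2]
((281.0, 249.5), (5.0, 6.0), 90.0) [array([476.8, -94.6]), array([488.8, -88.5]), array([ 495.2, -100. ]), array([ 483.2, -106. ])] c [486.  -97.3]
S [ 480.6 -148.1]
S [ 493.6 -152. ]
S [496.3 -95. ]
S [483.1 -96.6]
rows 6 slide [-0.  0.  0.] dr [-0.  0.  0.]
```

Run:
```python
from h import *
plan((485,-120,250),down(0),5)
```

```text
rows 5 slide [-0.0103  0.0001  0.0126] dr [-0.0003  0.0128  0.001 ]
```

```bash
python3 -m jog '{"slide":[[-0.0103,0,0.0126],[-0.0103,0,0.0126],[-0.0103,0,0.0126],[-0.0103,0,0.0126],[-0.0103,0,0.0126],[0,0,0],[0,0,0]],"dr":[[0,0.013,0],[0,0.013,0],[0,0.013,0],[0,0.013,0],[0,0.013,0],[0,0,0],[0,0,0]],"grip":[0.5,0.5,0.5,0.5,0.5,0.5,0.5]}'
python3 - <<'E'
from h import *
plan((485,-120,176),down(0),5)
S=Cam("scene"); cv2.imwrite("pics/s8.png",cv2.resize(S.im[170:320,220:340,::-1],(480,600)))
E
```

```text
time_s: 16.0
position: [485.1, -119.2, 250.3]
eef_rot: [-2.212, -2.226, -0.003]
wrist_force: [1.3, 0.5, 0.7]
width: 63.5
finger_force: 0.0
rows 5 slide [-0.0002 -0.      0.0149] dr [-0.0001 -0.0007  0.0012]
```

View pics/s8.png

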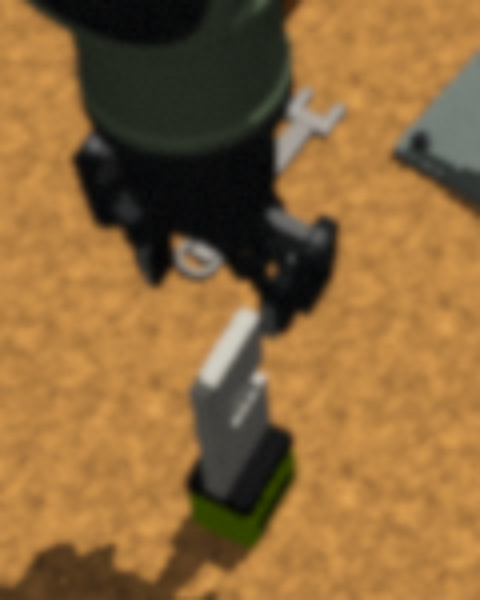

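The open fingers (crop (155,270) and (280,320)) straddle the plate top at (228,350); go down and grip.

```bash
python3 -m jog '{"slide":[[0,0,0.015],[0,0,0.015],[0,0,0.015],[0,0,0.015],[0,0,0.014],[0,0,0],[0,0,0]],"dr":[[0,0,0],[0,0,0],[0,0,0],[0,0,0],[0,0,0],[0,0,0],[0,0,0]],"grip":[0.5,0.5,0.5,0.5,0.5,0,-0.3]}' 60; python3 -m jog '{"slide":[[0,0,0],[0,0,0],[0,0,0],[0,0,0],[0,0,0],[0,0,0]],"dr":[[0,0,0],[0,0,0],[0,0,0],[0,0,0],[0,0,0],[0,0,0]],"grip":[-0.5,-1,-1,-1,-1,-1]}' 60
```

```text
time_s: 16.75
position: [485.6, -118.4, 177.3]
eef_rot: [-2.212, -2.229, -0.004]
wrist_force: [0.7, -0.3, -0.6]
width: 35.9
finger_force: 0.0
time_s: 17.35
position: [485.6, -118.9, 177.5]
eef_rot: [-2.213, -2.228, -0.004]
wrist_force: [-1.7, 0.9, 8.3]
width: 10.8
finger_force: 59.1
```

```bash
python3 -m jog '{"slide":[[0,0,-0.01],[0,0,-0.015],[0,0,-0.015],[0,0,-0.007],[0,0,0],[0,0,0]],"dr":[[0,0,0],[0,0,0],[0,0,0],[0,0,0],[0,0,0],[0,0,0]],"grip":[-1,-1,-1,-1,-1,-1]}' 60
python3 - <<'E'
from h import *
plan((483,142,224.5),down(-9.5),16)
E
```

```text
time_s: 17.95
position: [485.0, -119.1, 223.3]
eef_rot: [-2.212, -2.227, -0.003]
wrist_force: [0.9, 0.0, -4.0]
width: 10.9
finger_force: 58.9
rows 16 slide [ 0.0163 -0.0013 -0.    ] dr [-0.     -0.0002  0.0103]
```

```bash
python3 -m jog '{"slide":[[0.008,-0.0013,0],[0.0163,-0.0013,0],[0.0163,-0.0013,0],[0.0163,-0.0013,0],[0.0163,-0.0013,0],[0.0163,-0.0013,0],[0.0163,-0.0013,0],[0.0163,-0.0013,0]],"dr":[[0,0,0.0103],[0,0,0.0103],[0,0,0.0103],[0,0,0.0103],[0,0,0.0103],[0,0,0.0103],[0,0,0.0103],[0,0,0.0103]],"grip":[-1,-1,-1,-1,-1,-1,-1,-1]}' 60|grep posi; python3 -m jog '{"slide":[[0.0163,-0.0013,0],[0.0163,-0.0013,0],[0.0163,-0.0013,0],[0.0163,-0.0013,0],[0.0163,-0.0013,0],[0.0163,-0.0013,0],[0.0163,-0.0013,0],[0.008,-0.0013,0]],"dr":[[0,0,0.0103],[0,0,0.0103],[0,0,0.0103],[0,0,0.0103],[0,0,0.0103],[0,0,0.0103],[0,0,0.0103],[0,0,0.0103]],"grip":[-1,-1,-1,-1,-1,-1,-1,-1]}' 60; python3 -m jog '{"slide":[[0.008,0,0],[0,0,0],[0,0,0],[0,0,0]],"dr":[[0,0,0],[0,0,0],[0,0,0],[0,0,0]],"grip":[-1,-1,-1,-1]}' 60
python3 - <<'E'
from h import *
plan((483,142,224.5),down(-9.5),1)
S,T=Cam("scene"),Cam("top")
a=np.hstack([cv2.resize(S.im[130:250,290:390],(400,480)),cv2.resize(T.im[170:290,190:290],(400,480))]); cv2.imwrite("pics/s9.png",a[:,:,::-1])
E
```

```text
position: [478.3, 4.6, 223.4]
time_s: 19.55
position: [481.9, 127.6, 223.9]
eef_rot: [-2.394, -2.029, -0.003]
wrist_force: [0.2, -0.2, -3.8]
width: 11.1
finger_force: 58.9
time_s: 19.95
position: [483.8, 133.0, 224.3]
eef_rot: [-2.397, -2.028, -0.003]
wrist_force: [-0.1, 0.1, -3.3]
width: 10.9
finger_force: 58.9
rows 1 slide [ 0.0088 -0.0023 -0.0002] dr [-0.0006 -0.0026 -0.0007]
```

View pics/s9.png

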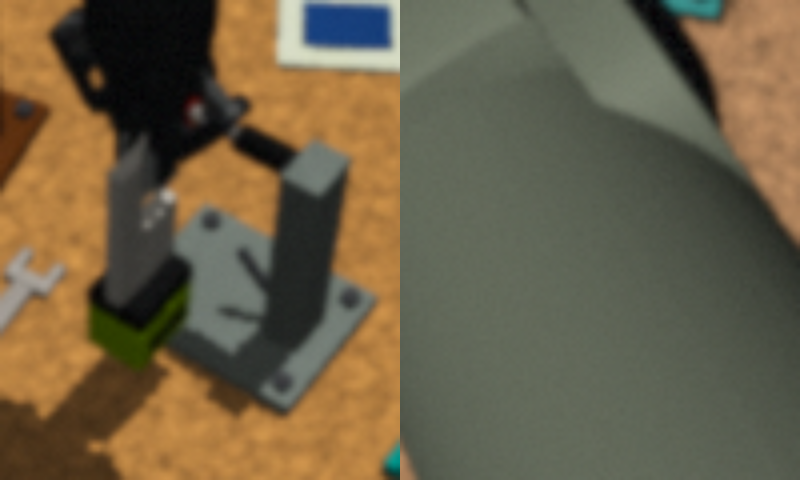

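I have now used the picture allowance (this one was in fact the eleventh), so from here I measure only numerically. The pack hangs upright, left of the pin, with its slot facing it.

```bash
cat > m2.py <<'E'
from h import *
np.set_printoptions(precision=1,suppress=True)
S=Cam("scene"); m=S.mask((33,120,25),(45,255,255),(280,130,400,250)); cnt=max(cv2.findContours(m,0,2)[0],key=cv2.contourArea)
print("S green",[tuple(map(int,q)) for q in cv2.approxPolyDP(cnt,2,True)[:,0]])
p,Rt,_=tcp(); Z=R.from_euler('z',-9.5,degrees=True).as_matrix(); print(p)
for d in(-4,0,4):
    A=Z@R.from_euler('x',-d,degrees=True).as_matrix(); f=lambda x,y,z:p+A@np.array([x,y,z-177])
    print(d,[np.array(S.proj(f(*q))) for q in((-23,-30,0),(23,-30,0),(23,30,0))])
head=np.array([472.9,221.9,175.6])-p; print("head rel, pack axes",Z.T@head)
E
python3 m2.py
```

```text
S green [(336, 200), (325, 212), (314, 206), (313, 213), (325, 221), (335, 210)]
[483.9 133.2 224.4]
-4 [array([314.1, 211.8]), array([327.8, 220. ]), array([340.5, 204.8])]
0 [array([311.4, 214.4]), array([325.1, 222.7]), array([337.9, 208.2])]
4 [array([308.7, 216.9]), array([322.4, 225.2]), array([335.3, 211.5])]
head rel, pack axes [-25.5  85.7 -48.8]
```

```bash
python3 -m jog '{"slide":[[0.005,-0.002,0],[0.01,0,0],[0.01,0,0],[0.01,0,0],[0.007,0,0],[0,0,0]],"dr":[[0,0,0],[0,0,0],[0,0,0],[0,0,0],[0,0,0],[0,0,0]],"grip":[-1,-1,-1,-1,-1,-1]}' 60|grep -E "posi|wrist_f"; for i in 1 2 3; do python3 -m jog '{"slide":[[0.005,0,0],[0.004,0,0],[0,0,0]],"dr":[[0,0,0],[0,0,0],[0,0,0]],"grip":[-1,-1,-1]}' 60|grep -E "posi|wrist_f"; done; python3 m2.py
```

```text
position: [488.7, 176.8, 224.4]
wrist_force: [0.4, 0.1, -4.2]
position: [490.3, 184.8, 224.5]
wrist_force: [-0.5, 0.8, -4.1]
position: [491.8, 193.9, 224.6]
wrist_force: [-0.8, -0.1, -4.0]
position: [493.2, 202.8, 224.6]
wrist_force: [-0.7, -0.7, -3.4]
S green [(350, 184), (339, 195), (328, 189), (328, 198), (340, 204), (348, 193)]
[493.2 202.4 224.5]
-4 [array([328.3, 195.1]), array([341.8, 202.9]), array([353.9, 188.4])]
0 [array([325.7, 197.6]), array([339.3, 205.5]), array([351.4, 191.7])]
4 [array([323.2, 199.9]), array([336.7, 207.8]), array([348.9, 194.9])]
head rel, pack axes [-23.3  15.9 -48.9]
```

```bash
for i in 1 2 3 ; do python3 -m jog '{"slide":[[0.004,0,0],[0,0,0]],"dr":[[0,0,0],[0,0,0]],"grip":[-1,-1]}' 60|grep -E "posi|wrist_f"; done;  for i in 1 2; do python3 -m jog '{"slide":[[0.0015,0,0],[0,0,0]],"dr":[[0,0,0],[0,0,0]],"grip":[-1,-1]}' 60|grep -E "posi|wrist_f"; done
```

```text
position: [494.0, 206.5, 224.6]
wrist_force: [0.6, -0.5, -4.0]
position: [494.6, 210.5, 224.6]
wrist_force: [0.4, 0.3, -3.4]
position: [495.2, 214.5, 224.6]
wrist_force: [0.4, 0.4, -4.0]
position: [495.5, 215.5, 224.6]
wrist_force: [-0.3, 0.6, -3.0]
position: [495.7, 217.0, 224.6]
wrist_force: [0.4, 0.1, -3.5]
```

```bash
for i in 1 2 3 4; do python3 -m jog '{"slide":[[0.0012,0,0],[0,0,0]],"dr":[[0,0,0],[0,0,0]],"grip":[-1,-1]}' 60|grep -E "posi|wrist_f"; done
```

```text
position: [495.9, 218.2, 224.6]
wrist_force: [0.2, 0.8, -3.2]
position: [496.1, 219.4, 224.6]
wrist_force: [0.5, -0.3, -4.2]
position: [496.3, 220.6, 224.7]
wrist_force: [1.0, -0.1, -3.3]
position: [496.5, 221.7, 224.6]
wrist_force: [0.5, -0.3, -3.7]
```

```bash
for i in 1 2 3; do python3 -m jog '{"slide":[[0.0012,0,0],[0,0,0]],"dr":[[0,0,0],[0,0,0]],"grip":[-1,-1]}' 60|grep -E "posi|wrist_f"; done; python3 m2.py
```

```text
position: [496.7, 222.8, 224.6]
wrist_force: [-0.3, -1.0, -4.0]
position: [496.8, 223.3, 224.5]
wrist_force: [-0.5, -4.1, -1.4]
position: [496.9, 223.6, 224.4]
wrist_force: [-2.0, -9.2, 0.1]
S green [(353, 180), (344, 190), (332, 185), (331, 193), (343, 200), (352, 189)]
[496.9 223.6 224.4]
-4 [array([332.8, 190.3]), array([346.2, 198. ]), array([358.2, 183.7])]
0 [array([330.2, 192.8]), array([343.7, 200.5]), array([355.7, 186.9])]
4 [array([327.7, 195. ]), array([341.2, 202.8]), array([353.2, 190.1])]
head rel, pack axes [-23.4  -5.6 -48.8]
```

Contact with the slot's inner end at y≈223; back off 6 mm and let down.

```bash
python3 -m jog '{"slide":[[-0.003,0,0],[-0.003,0,0],[0,0,0],[0,0,0.003],[0,0,0.003],[0,0,0.003],[0,0,0]],"dr":[[0,0,0],[0,0,0],[0,0,0],[0,0,0],[0,0,0],[0,0,0],[0,0,0]],"grip":[-1,-1,-1,-1,-1,-1,-1]}' 60|grep -E "posi|wrist_f"; for i in 1 2 3 4 5; do python3 -m jog '{"slide":[[0,0,0.001],[0,0,0]],"dr":[[0,0,0],[0,0,0]],"grip":[-1,-1]}' 60|grep -E "posi|wrist_f"; done
```

```text
position: [495.9, 219.3, 215.1]
wrist_force: [-0.1, 0.2, -3.2]
position: [496.1, 219.3, 214.6]
wrist_force: [0.1, -0.1, -3.6]
position: [496.1, 219.2, 213.6]
wrist_force: [0.0, 0.1, -4.1]
position: [496.1, 219.2, 212.5]
wrist_force: [-0.6, -0.2, -3.3]
position: [496.1, 219.2, 211.5]
wrist_force: [-0.2, 0.1, -2.5]
position: [496.1, 219.2, 210.5]
wrist_force: [0.9, -0.1, -4.2]
```

```bash
for i in 1 2 3; do python3 -m jog '{"slide":[[0,0,0.001],[0,0,0]],"dr":[[0,0,0],[0,0,0]],"grip":[-1,-1]}' 60|grep -E "posi|wrist_f"; done
```

```text
position: [496.1, 219.3, 209.6]
wrist_force: [-0.2, -0.5, -3.9]
position: [496.2, 219.4, 209.2]
wrist_force: [-3.6, -2.4, 8.6]
position: [496.3, 219.5, 209.0]
wrist_force: [-6.8, -3.8, 23.2]
```

```bash
python3 -m jog '{"slide":[[0,0,-0.0015],[0,0,0]],"dr":[[0,0,0],[0,0,0]],"grip":[-1,-1]}' 60|grep -E "posi|wrist_f";  python3 -m jog '{"slide":[[0,0,0],[0,0,0],[0,0,0],[0,0,0],[0,0,0],[0,0,0],[0,0,0]],"dr":[[0,0,0],[0,0,0],[0,0,0],[0,0,0],[0,0,0],[0,0,0],[0,0,0]],"grip":[-0.85,-0.7,-0.6,-0.5,-0.4,-0.3,-0.3]}' 20; python3 -m jog '{"slide":[[0,0,-0.005],[0,0,-0.01],[0,0,-0.02],[0,0,-0.03],[0,0,-0.03],[0,0,-0.03],[0,0,0],[0,0,0]],"dr":[[0,0,0],[0,0,0],[0,0,0],[0,0,0],[0,0,0],[0,0,0],[0,0,0],[0,0,0]],"grip":[-0.3,-0.3,-0.3,-0.3,-0.3,-0.3,-0.3,-0.3]}' ; python3 -m jog '{"slide":[[-0.03,0,-0.01],[-0.04,0,-0.01],[-0.04,0,0],[-0.04,0,0],[-0.04,0,0],[-0.03,0,0],[0,0,0],[0,0,0]],"dr":[[0,0,0],[0,0,0],[0,0,0],[0,0,0],[0,0,0],[0,0,0],[0,0,0],[0,0,0]],"grip":[0,0,0,0,0,0,0,0]}' |grep -E "posi|wrist_f"
cat > m3.py <<'E'
from h import *
np.set_printoptions(precision=1,suppress=True)
S=Cam("scene"); print(state()["time_s"])
m=S.mask((33,120,25),(45,255,255),(280,130,400,250)); cnt=max(cv2.findContours(m,0,2)[0],key=cv2.contourArea)
print("S green",[tuple(map(int,q)) for q in cv2.approxPolyDP(cnt,2,True)[:,0]],cen(m))
Z=R.from_euler('z',-9.5,degrees=True).as_matrix(); o=np.array([496.1,219.2,32])
for d in(-4,0,4):
    A=Z@R.from_euler('x',-d,degrees=True).as_matrix(); f=lambda x,y,z:o+[0,0,143]+A@np.array([x,y,z-143])
    print(d,"foot",[np.array(S.proj(f(*q))) for q in((-23,-30,0),(23,-30,0),(23,30,0))],"plate top",[np.array(S.proj(f(*q))) for q in((0,-30,187),(0,30,187))])
b=S.mask((0,0,100),(179,70,255),(325,130,375,175)); n,l,st,ce=cv2.connectedComponentsWithStats(b); print([(s[:5].tolist(),c) for s,c in zip(st[1:],ce[1:]) if s[4]>15])
E
python3 m3.py
```

```text
position: [496.2, 219.4, 209.4]
wrist_force: [-0.9, 0.5, 2.7]
time_s: 27.3
position: [496.1, 219.3, 209.1]
eef_rot: [-2.396, -2.028, -0.003]
wrist_force: [0.0, 0.0, -0.3]
width: 30.0
finger_force: 0.0
time_s: 28.1
position: [496.2, 218.9, 335.0]
eef_rot: [-2.396, -2.029, -0.005]
wrist_force: [-0.5, 0.6, -1.2]
width: 29.8
finger_force: 0.0
position: [459.5, 1.5, 353.0]
wrist_force: [0.1, 0.6, 0.5]
28.95
S green [(353, 183), (343, 194), (332, 189), (331, 198), (343, 204), (353, 189)] (np.float64(341.13513513513516), np.float64(195.11261261261262), 222)
-4 foot [array([331.2, 195.2]), array([344.5, 202.9]), array([356.4, 188.6])] plate top [array([337.9, 156.6]), array([351.5, 141.3])]
0 foot [array([329.2, 197.1]), array([342.5, 204.9]), array([354.4, 191.3])] plate top [array([338.6, 155.3]), array([352.1, 141.1])]
4 foot [array([327.1, 198.8]), array([340.5, 206.6]), array([352.4, 193.9])] plate top [array([339.3, 154. ]), array([352.7, 141.1])]
[([359, 130, 16, 17, 170], array([365. , 139.4])), ([338, 142, 16, 16, 98], array([345.5, 149.2])), ([362, 166, 13, 9, 89], array([368.5, 170.6]))]
```

```bash
python3 -m jog '{"slide":[[0,0,0],[0,0,0],[0,0,0],[0,0,0],[0,0,0],[0,0,0],[0,0,0],[0,0,0]],"dr":[[0,0,0],[0,0,0],[0,0,0],[0,0,0],[0,0,0],[0,0,0],[0,0,0],[0,0,0]],"grip":[0,0,0,0,0,0,0,0]}'|grep wrist_f; python3 m3.py | sed -n 1,2p
python3 - <<'E'
from h import *
for n in("scene","top"):
    a=cv2.imread(f"pics/{n}0.png").astype(int); b=Cam(n).im[:,:,::-1].astype(int); d=np.abs(a-b).sum(2)
    boxes=dict(scene={"can":(350,340,395,400),"bin":(375,285,437,345),"wrench":(262,190,310,240)},top={"can":(400,88,455,155),"bin":(315,92,370,155),"wrench":(240,285,325,312)})[n]
    for k,(x0,y0,x1,y1) in boxes.items(): print(n,k,(d[y0:y1,x0:x1]>90).sum())
E
```

```text
wrist_force: [-0.7, 0.1, -0.5]
29.8
S green [(353, 184), (344, 194), (332, 189), (331, 198), (342, 204), (352, 191)] (np.float64(340.99545454545455), np.float64(195.17727272727274), 220)
scene can 0
scene bin 0
scene wrench 0
top can 0
top bin 896
top wrench 480
```

```bash
python3 -c "
from rig import hand_in
print(hand_in())"
```

```text
the job is handed in; nothing more can be done
None
```

The battery was stood upright and let go, then taken again and hung on the grey post's pin; at hand-in it was released, still and plumb to about 1° at about 30 s, with the can, bin and wrench unmoved in the scene camera (the arm blocked the top view), but I viewed 11 pictures, one over the limit of 10.

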